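Close the board holder's jaw to its mark with the thumbwheel

ROBOT

A 6-joint arm with a two-finger parallel gripper is mounted at the origin on the work surface. World frame = base frame: x ahead of the robot, y to its left, z up, the work surface at z = 0. Lengths are in m, angles in rad, forces in N, time in s.
With the tool pointing down it reaches from about 0.35 to 0.775 m from the base axis. Payload 7.3 kg.
Tool frame: the origin (TCP) lies midway between the tips of the shut fingers; the grasp point (between the pads) lies grasp_offset behind it (grasp_offset is the distance from the TCP to the grasp point, in m); z points along the fingers, y is the line along which they close (so a half turn about z gives the same grasp; the last joint's range is limited). The gripper opens to 92 mm and grips with 3 to 60 N. Pads are 19 mm wide; open, the fingers measure 130 mm over their backs; the gripper's body (75 mm by 190 mm) begins 47 mm behind the grasp point.
Start: joints at [1.102, 0.342, 1.524, -0, 1.275, -0.146], TCP at [0.167, 0.498, 0.227] pointing down, gripper open.
Joint ranges: [-2.53, 2.53], [-0.77, 2.02], [0.04, 2.7], [-1, 4.14], [0.28, 2.66], [-3.11, 3.11]. Speed limits (rad/s): [2.57, 2.57, 3.14, 3.14, 3.14, 3.14].

INTERFACE

Orientations are given as [roll, pitch, yaw] about the fixed x, y, z axes, in that order (R = Rz(yaw) Ry(pitch) Rx(roll)).
In Python, from cell import * gives the robot as it stands.
- The arm moves only by the tool step_arm, never from a script. Its argument "plan" is a list of rows, each a list of 5 numbers: the closure, from -1 (fully open) to 1 (shut), then the shift along the tool's x, y, z in m, then the turn about the tool's z in rad. In form: [[hand, x, y, z, twist], ...]. A call has 1 to 20 rows; each row is the pose to reach, as a shift and turn from the pose commanded when the call began, along the tool's axes at that moment; what a row does not reach only later rows make up. A row lasts 1/8 s, in which the tool goes at most 62.5 mm and 10.7 degrees, less where a joint would pass 70% of its speed; a pose out of reach is approached as far as the arm can. A call with a gripper value outside its range is refused whole. The fingers move at their own pace and stop on an object; "grip_force" is the grip in N (left out, the last holds). Time passes only in rows, so rows that repeat a pose let the fingers close. It gives the time, the measured TCP pose, the force, the opening and the grip force at its end, in the units of the state.
- observe(): the state, without advancing time (a new reading comes with each control period).
- read_camera(name): name is "scene" or "side" or "wrist"; returns a dict with "img" (420x560x3 uint8, red, green, blue), "range_z" (420x560 float32, m along the optical axis (not along the pixel's ray), 0 where there is no reading), "fx", "fy", "cx", "cy" (pixels), "R" (3x3) and "t" (3): a world point X has camera coordinates R X + t; the wrist camera has in their place "T_tool_cam" (4x4, takes a point from camera to tool coordinates, whose origin is the TCP and whose axes are the flange's). Camera axes: x right, y down, z forward; pixel columns grow to the right and rows downward; lengths in m; the calibration is good to about 2 mm. A picture is of the moment at which its call begins: read the wrist's pose just before it.
- hand_in(): hands the job in; it is judged then, once.
The state is a dict: "time": time; "qpos": joint angles; "qvel": joint speeds; "joint_efforts": joint torques, N m; "tool_pos": TCP position; "tool_rot": TCP orientation; "contact_force": force on the tool from outside, world axes, zero at the start; "torque": the same for the moment, N m; "opening": finger opening in m; "grip_force": force on a finger pad.
Only numpy, scipy, OpenCV 4.12 (cv2) and the standard library are available. Lean on these libraries where they do the work, as an engineer would, in place of code of your own. Each camera call takes 0.05 s, during which the arm holds its last target. There are 200 camera calls.

TASK

A bare laptop board lies loose on the two jaws of the board holder on the repair bench, and the sliding jaw still stands too far open. Roll the knurled thumbwheel under a fingertip, stroke by stroke and pressing only lightly, until the sliding jaw's pointer stands on the one long mark of the scale beside it, which leaves the board the little play it needs to grow in the heat: do not run on and squeeze the board. Grip and lift nothing, do not touch the jaw or the board, leave the loose things around the holder where they are, and take the hand clear at the end.

Things in the scene. Friction and masses are not known exactly. Their poses are not given: they have to be found in the camera images.
- holder: Board holder, an aluminium vice bolted to the bench, 240 mm long on a steel base. Origin on the bench under the middle of the lead screw. Its y axis runs along the lead screw from the thumbwheel end (-y) to the fixed jaw (+y), x across to the side with the scale bar, z up. End blocks at y = -110 and +110 mm, 16 mm thick, top 58 mm over the bench. Turned about z from start to start.
- thumbwheel: Knurled steel disc, 40 mm across, 16 mm wide, outside the holder's -y end block. Origin: its centre, (0, -136, 50) mm in the holder; axis along the holder's y, rim top 70 mm over the bench. Rolling the rim's top to holder +x closes the jaw, to -x opens it: 10 mm per turn (0.08 mm per mm of rim). Needs 1 N at the rim, stays as left, friction to a fingertip about 1. Over 40 N is a pinch or too hard.
- jaw: Sliding jaw, 110 mm long across the holder, top 72 mm over the bench, with a 26 mm deep ledge (62 mm over the bench) under the board's edge. Origin on the bench under its upright clamping face. Slides 25 mm along the holder's y (closing is +y), driven by the thumbwheel; not to be touched.
- pointer (a point): Tip of the sliding jaw's pointer, a steel finger 2 mm wide standing out from the jaw's end over the scale bar, 41 mm over the bench; moves with the jaw along the holder's y.
- mark (a point): Middle of the long gauge mark, a black line 3 mm wide and 18 mm long right across the scale bar's top (the other graduations are short and thin), at (80, -59, 40) mm in the holder, axes as the holder's. The pointer starts 7 to 14 mm to its -y side; right when pointer tip and mark have the same holder y. About 3 mm past it the board is squeezed.
- board: Laptop board, blue, 100 x 110 x 2 mm with chips, about 90 g, lying loose on the ledges of the two jaws, its underside 62 mm above the bench. Origin in the middle of its underside.
- jar: Bystander: small flux jar with a screw lid, 38 mm across and 42 mm high, standing on the bench near the thumbwheel. Origin under its middle.
- driver: Bystander: screwdriver, 160 mm long, lying on the bench on the holder's -x side. Origin at its middle, on the bench.
- fan: Bystander: flat laptop blower fan, 74 x 70 x 9 mm, lying beyond the holder's fixed end. Origin under its middle.
- memory: Bystander: memory module, 30 x 68 x 4.5 mm, lying on the bench on the holder's -x side. Origin under its middle.

How it is judged:
By the outcome, as a careful person would: the job done as asked, in the order asked, and still so for the second after the job is handed in, with the robot touching nothing.
It also fails if it takes over 67 s, if anything falls off the work surface, if the arm or the gripper's body presses on something with over 40 N, if the wrist force passes 120 N, or if a joint passes its speed limit or range.

## Working session

There is one attempt and no reset: what is moved stays moved. The work goes in short steps, Python scripts to look and compute and a tool call to move; the robot and the scene stay as the last step left them, time stands still between calls to the robot, and variables do not carry over. Pictures are saved under pics/ and viewed, at most 10 in all, crops included, and the job is handed in when it is done.

Besides the shell and the picture viewer there is one more tool, called as a command line: name --pt "numbers of a row" for each row, then --argument value for the rest. step_arm: Moves the arm, as the interface text tells. Its arguments: {"type":"object","properties":{"plan":{"type":"array","items":{"type":"array","items":{"type":"number"}}},"grip_force":{"type":"number"}},"required":["plan"]}

```bash
mkdir -p pics
python3 - <<'E'
from cell import *
import cv2,numpy as np
s=observe();print(s['time'],s['tool_pos'],s['tool_rot'],s['opening'])
ims=[]
for n in("scene","side"):
    c=read_camera(n);np.savez(f'pics/{n}0.npz',**c);cv2.imwrite(f'pics/{n}0.png',c['img'][...,::-1]);print(n,c['fx'],c['R'].round(3).tolist(),c['t'])
c=read_camera('wrist');print(c['T_tool_cam'].round(4).tolist(),c['fx'])
E
```

```text
0.0 [0.16632046 0.49752107 0.22604949] [-3.14005775e+00 -2.20652861e-04  2.81884240e+00] 0.09232207948202337
scene 391.1497054586955 [[-0.913, 0.408, 0.01], [0.3, 0.687, -0.662], [-0.277, -0.602, -0.749]] [ 0.51895999 -0.16192407  0.89544533]
side 461.6627871420506 [[0.841, -0.541, -0.007], [-0.418, -0.641, -0.643], [0.343, 0.544, -0.766]] [-0.45100281  0.30257233  0.76969509]
[[0.0012, -0.9534, -0.3018, 0.0815], [1.0, 0.0006, 0.0021, 0.0005], [-0.0018, -0.3018, 0.9534, -0.1576], [0.0, 0.0, 0.0, 1.0]] 319.7269050342925
```

View pics/scene0.png

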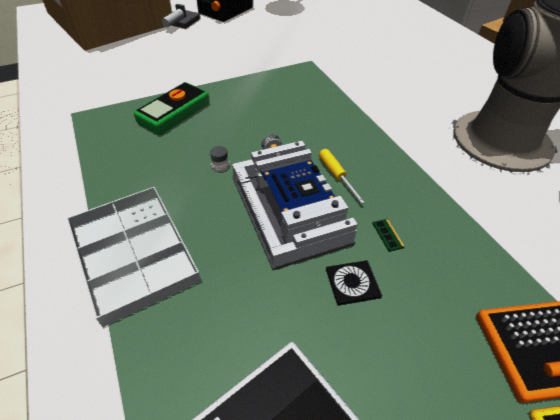

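View pics/side0.png

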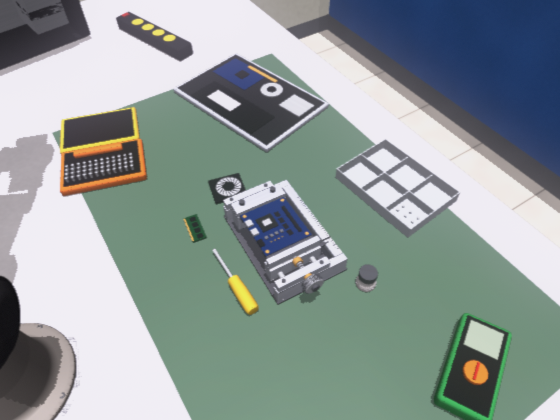

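The holder is mid-mat: the wheel is at about (270,143) in scene and (312,283) in side, the jar is at (219,157), and the driver and memory are on the robot side. Next I'll build a top-down map from both range images.

```bash
cat > h.py <<'E'
import numpy as np
def cloud(c):
    v,u=np.mgrid[:420,:560];z=c['range_z'];k=z>0
    P=np.stack([(u-c['cx'])/c['fx']*z,(v-c['cy'])/c['fy']*z,z],-1)
    return (P-c['t'])@c['R'],k   # R^T (P-t)
E
python3 - <<'E'
from h import *; import cv2
out=[]
for n,(u,v) in(('scene',(270,143)),('side',(312,283))):
    c=dict(np.load(f'pics/{n}0.npz'));W,k=cloud(c);print(n,W[v-3:v+4:3,u-4:u+5:4].round(3).tolist())
    x0,y0=0.35,-0.25
    np.save(f'pics/{n}W.npy',W)
    hsv=cv2.cvtColor(c['img'],cv2.COLOR_RGB2HSV)
    b=k&(hsv[...,0]>108)&(hsv[...,0]<128)&(hsv[...,1]>150)&(W[...,2]>.055)&(W[...,2]<.075)&(W[...,0]>.2)&(W[...,0]<.9)
    p=W[b];print('board',b.sum(),p.mean(0).round(4),cv2.minAreaRect((p[:,:2]*1000).astype(np.float32)))
    # holder solid: points z 0.03..0.08 near the board
    m=k&(W[...,2]>.03)&(W[...,2]<.085)&(np.hypot(*(W[...,:2]-p[:,:2].mean(0)).transpose(2,0,1))<.24)
    q=W[m];print('tall',m.sum(),q.min(0).round(3),q.max(0).round(3))
    im=np.zeros((500,500,3),np.uint8);o=p[:,:2].mean(0)
    a=W[k&(W[...,2]<.1)&(W[...,2]>-.02)];col=c['img'][k&(W[...,2]<.1)&(W[...,2]>-.02)]
    ij=((a[:,:2]-o)*1200+250).astype(int);g=((ij>=2)&(ij<498)).all(1)
    for (i,j),cc in zip(ij[g],col[g]): im[j-1:j+2,i-1:i+2]=cc
    print('o',o);out.append(im[::-1])
cv2.imwrite('pics/top.png',np.hstack(out)[:, :, ::-1][:, :][:500,:1000].copy()) 
t=cv2.imread('pics/top.png');cv2.imwrite('pics/top.png',cv2.resize(t,(800,400),interpolation=cv2.INTER_AREA))
E
```

```text
scene [[[0.527, -0.14, 0.063], [0.521, -0.134, 0.065], [0.513, -0.133, 0.064]], [[0.529, -0.135, 0.059], [0.521, -0.132, 0.059], [0.513, -0.131, 0.057]], [[0.53, -0.133, 0.054], [0.521, -0.133, 0.051], [0.516, -0.124, 0.056]]]
board 1499 [ 0.5299 -0.0029  0.0624] ((470.0, -404.44378662109375), (915.4279174804688, 103.67265319824219), 82.15492248535156)
tall 8086 [ 0.456 -0.189  0.03 ] [0.752 0.117 0.08 ]
o [ 0.52985533 -0.002889  ]
side [[[0.506, -0.139, 0.067], [0.511, -0.143, 0.068], [0.516, -0.149, 0.071]], [[0.503, -0.143, 0.065], [0.508, -0.148, 0.067], [0.517, -0.149, 0.061]], [[0.5, -0.147, 0.064], [0.509, -0.148, 0.056], [0.514, -0.153, 0.058]]]
board 467 [ 0.5062 -0.0159  0.0635] ((516.826416015625, -0.5258140563964844), (105.8265609741211, 81.92485046386719), 86.35533905029297)
tall 7343 [ 0.455 -0.192  0.03 ] [0.636 0.117 0.082]
o [ 0.50620434 -0.01591711]
```

View pics/top.png

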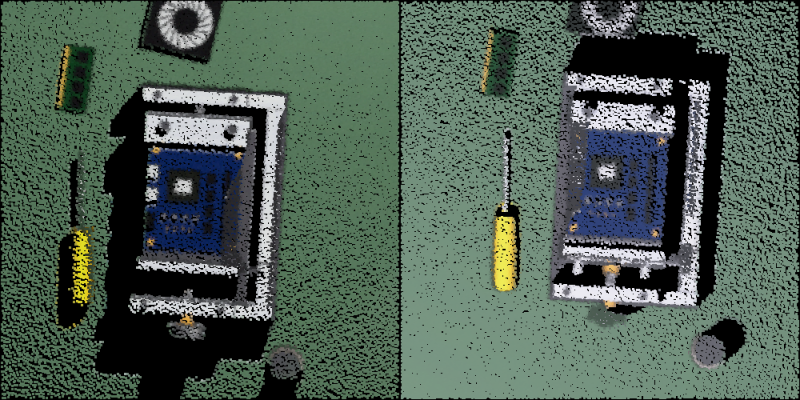

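The map shows the holder turned a few degrees clockwise. The scale bar is on its +x side, the wheel on the near (-y) end, and the jar beyond the wheel on +x. Next I'll fit the pose.

Run:
```python
from h import *; import cv2
for n in('scene','side'):
    W=np.load(f'pics/{n}W.npy');P=W.reshape(-1,3)
    psi=np.radians(-4);c0=np.array([.52,-.005])
    for it in range(4):
        R=np.array([[np.cos(psi),-np.sin(psi)],[np.sin(psi),np.cos(psi)]])
        L=np.c_[(P[:,:2]-c0)@R,P[:,2]]
        # end block tops
        e=[]
        for s in(-1,1):
            k=(abs(L[:,2]-.058)<.002)&(abs(L[:,1]-s*.11)<.014)&(abs(L[:,0])<.08)
            q=L[k];e.append([(np.percentile(q[:,0],1)+np.percentile(q[:,0],99))/2,(np.percentile(q[:,1],2)+np.percentile(q[:,1],98))/2,np.percentile(q[:,0],1),np.percentile(q[:,0],99)])
        e=np.array(e);d=e[1,:2]-e[0,:2]
        k=(abs(L[:,2]-.04)<.003)&(L[:,0]>.06)&(L[:,0]<.11)&(abs(L[:,1])<.09);q=L[k]
        sl=[np.percentile(q[abs(q[:,1]-y)<.01,0],[3,97]) for y in np.arange(-.08,.09,.02)]
        sl=np.array(sl);f=np.polyfit(np.arange(-.08,.09,.02),sl.mean(1),1)
        print(n,'ends mm',(e*1000).round(1).tolist(),'bar slope',f.round(4),'psi',np.degrees(psi).round(2),c0.round(4))
        psi-=f[0]; c0=c0+R@np.array([0,e[:,1].mean()]) ; c0=c0+R@np.array([f[1]-.08,0])
    k=(L[:,2]>.045)&(L[:,2]<.085)&(L[:,1]<-.122)&(L[:,1]>-.16)&(abs(L[:,0])<.035);q=L[k]
    print('wheel',len(q),(np.percentile(q,[1,50,99],axis=0)*1000).round(1).tolist())
    J=(P[:,2]<.046)&(P[:,2]>.038)&(L[:,1]<-.12)&(abs(L[:,1]+.16)<.06)&(L[:,0]>.02)&(L[:,0]<.15);print('jar',(np.median(L[J],0)*1000).round(0))
    print('wheel centre world',(c0+R@np.array([0,-.136])).round(4))
```

```text
scene ends mm [[0.3, -108.3, -52.7, 53.2], [-2.2, 110.7, -55.9, 51.5]] bar slope [0.0085 0.0825] psi -4.0 [ 0.52  -0.005]
scene ends mm [[-1.3, -109.6, -54.2, 51.7], [-5.7, 109.5, -59.4, 48.0]] bar slope [-0.0022  0.0801] psi -4.49 [ 0.5226 -0.004 ]
scene ends mm [[-1.6, -109.5, -54.6, 51.3], [-5.6, 109.6, -59.3, 48.1]] bar slope [0.0065 0.0798] psi -4.36 [ 0.5227 -0.004 ]
scene ends mm [[-0.7, -109.5, -53.7, 52.2], [-6.1, 109.5, -59.8, 47.6]] bar slope [-0.0091  0.0803] psi -4.73 [ 0.5225 -0.004 ]
wheel 203 [[-14.7, -142.3, 47.2], [7.1, -130.0, 59.5], [23.3, -122.9, 68.4]]
jar [ 111. -158.   40.]
wheel centre world [ 0.5115 -0.1396]
side ends mm [[-0.9, -110.6, -55.1, 53.2], [-1.8, 109.4, -56.0, 52.3]] bar slope [0.005  0.0831] psi -4.0 [ 0.52  -0.005]
side ends mm [[-3.4, -110.1, -57.6, 50.7], [-5.4, 110.0, -59.6, 48.7]] bar slope [0.0002 0.08  ] psi -4.28 [ 0.523  -0.0058]
side ends mm [[-3.4, -110.0, -57.6, 50.7], [-5.5, 110.0, -59.7, 48.7]] bar slope [0.   0.08] psi -4.3 [ 0.523  -0.0059]
side ends mm [[-3.4, -110.0, -57.6, 50.7], [-5.5, 110.0, -59.7, 48.7]] bar slope [-0.    0.08] psi -4.3 [ 0.523  -0.0059]
wheel 291 [[-17.2, -148.6, 45.9], [-1.3, -140.7, 61.8], [19.9, -127.4, 71.1]]
jar [ 108. -161.   41.]
wheel centre world [ 0.5128 -0.1415]
```

step_arm --pt "1 -0.528 -0.496 0.06 1.313" --pt "1 -0.528 -0.496 0.06 1.313" --pt "1 -0.528 -0.496 0.06 1.313" --pt "1 -0.528 -0.496 0.06 1.313" --pt "1 -0.528 -0.496 0.06 1.313" --pt "1 -0.528 -0.496 0.06 1.313" --pt "1 -0.528 -0.496 0.06 1.313" --pt "1 -0.528 -0.496 0.06 1.313" --pt "1 -0.528 -0.496 0.06 1.313" --pt "1 -0.528 -0.496 0.06 1.313" --pt "1 -0.528 -0.496 0.06 1.313" --pt "1 -0.528 -0.496 0.06 1.313" --pt "1 -0.528 -0.496 0.06 1.313" --pt "1 -0.528 -0.496 0.06 1.313" --pt "1 -0.528 -0.496 0.06 1.313" --pt "1 -0.528 -0.496 0.06 1.313"

```text
time: 2.15
tool_pos: [0.5098, -0.139, 0.1671]
tool_rot: [3.141, -0.0, 1.507]
contact_force: [-0.0, -0.5, 0.4]
opening: 0.0001
grip_force: 0.0
```

Run:
```python
from cell import *
import cv2,numpy as np
s=observe();print(s['time'],s['tool_pos'],s['tool_rot'],s['opening'],s['contact_force'],s['qpos'])
c=read_camera('wrist');np.savez('pics/w1.npz',pos=s['tool_pos'],rot=s['tool_rot'],**c);cv2.imwrite('pics/w1.png',c['img'][...,::-1])
```

```text
2.15 [ 0.50975323 -0.1389721   0.16706977] [ 3.14123355e+00 -4.72639830e-05  1.50716730e+00] 0.00013958076582329973 [-0.04723347 -0.45465786  0.41341451] [-4.11367263e-01  4.03523129e-01  1.60583819e+00  1.84271887e-04
  1.13190984e+00 -3.47816504e-01]
```

View pics/w1.png

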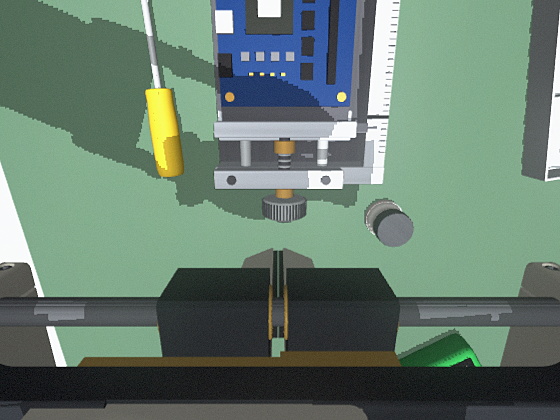

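The wrist view looks straight at the holder. The wheel is at about (285,208), the pointer and long mark are near (365–390,118–125), and the shut fingertips are at (240–312,250). I'll measure the wheel and zoom in on the pointer and fingertips.

```bash
cat >> h.py <<'E'
from scipy.spatial.transform import Rotation as Ro
PSI=np.radians(-3.7);C0=np.array([.519,-.005])
def wcam(c,pos,rot):
    T=np.eye(4);T[:3,:3]=Ro.from_euler('xyz',rot).as_matrix();T[:3,3]=pos
    return T@c['T_tool_cam']
def wcloud(c,pos,rot):
    T=wcam(c,pos,rot);v,u=np.mgrid[:420,:560];z=c['range_z']
    P=np.stack([(u-c['cx'])/c['fx']*z,(v-c['cy'])/c['fy']*z,z],-1)
    return P@T[:3,:3].T+T[:3,3]
def hold(W,psi=PSI,c0=C0):
    R=np.array([[np.cos(psi),-np.sin(psi)],[np.sin(psi),np.cos(psi)]])
    return np.concatenate([(W[...,:2]-c0)@R,W[...,2:]],-1)
E
python3 - <<'E'
from h import *; import cv2
c=dict(np.load('pics/w1.npz'));W=wcloud(c,c['pos'],c['rot']);L=hold(W)*1000
def pc(m):
    q=L[m];print(len(q),np.percentile(q,[2,50,98],axis=0).round(1).tolist())
m=np.zeros(W.shape[:2],bool);m[198:222,258:310]=1
pc(m&(L[...,2]>62)); pc(m&(L[...,2]>45))
m[:]=0;m[165:192,205:350]=1;pc(m&(abs(L[...,2]-58)<3))
for y in(20,60,100,140,170):
    q=L[y-8:y+8,365:420].reshape(-1,3);q=q[abs(q[:,2]-40)<3];print('bar',y,np.percentile(q,[2,98],axis=0)[:,:].round(1).tolist())
g=c['range_z'][200:290,200:360]
a=cv2.resize(c['img'][85:190,330:410],None,fx=5,fy=5,interpolation=cv2.INTER_CUBIC)
b=cv2.resize(c['img'][190:280,230:320],(400,400),interpolation=cv2.INTER_CUBIC)
o=np.zeros((525,800,3),np.uint8);o[:,:400]=a;o[:400,400:]=b
cv2.imwrite('pics/z1.png',o[...,::-1])
E
```

```text
654 [[-8.8, -142.4, 62.3], [5.6, -133.6, 67.2], [20.3, -126.6, 70.6]]
979 [[-12.6, -142.1, 50.3], [5.6, -131.8, 65.3], [24.2, -126.5, 70.1]]
2422 [[-51.9, -116.2, 55.6], [1.4, -108.2, 57.6], [53.0, -100.8, 59.9]]
bar 20 [[76.2, 10.6, 38.2], [94.0, 21.2, 41.4]]
bar 60 [[76.3, -18.4, 38.0], [94.0, -7.3, 41.2]]
bar 100 [[76.4, -49.6, 37.9], [93.9, -37.6, 41.3]]
bar 140 [[76.6, -83.1, 38.2], [94.2, -70.2, 41.3]]
bar 170 [[78.7, -109.8, 38.4], [94.7, -96.3, 40.8]]
```

View pics/z1.png

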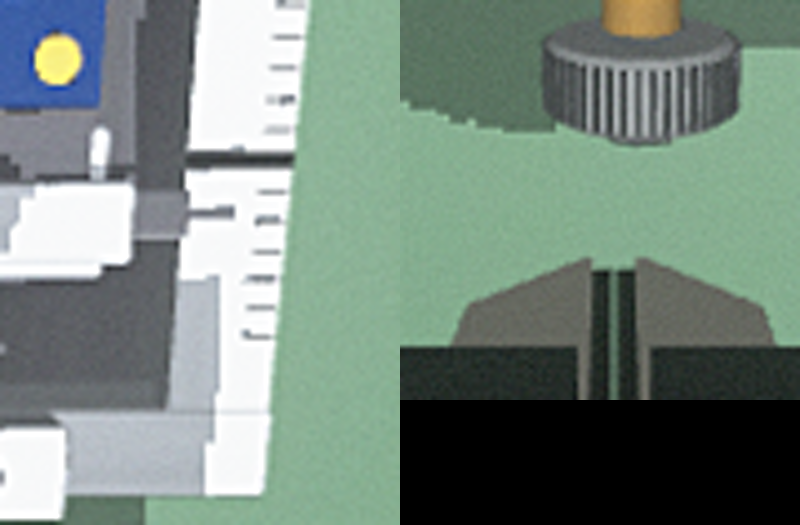

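The scale bar confirms yaw -3.7°. The wheel centre is at world (0.515, -0.1395) with its rim top at about 70 mm, which agrees with the side and scene clouds. In the crop, the pointer tip sits at about (235,211) and the long mark at (240,158). Next I'll touch down gently on top of the rim.

step_arm --pt "1 0 0.0052 0.03 0" --pt "1 0 0.0052 0.06 0" --pt "1 0 0.0052 0.08 0" --pt "1 0 0.0052 0.09 0" --pt "1 0 0.0052 0.093 0" --pt "1 0 0.0052 0.094 0" --pt "1 0 0.0052 0.095 0" --pt "1 0 0.0052 0.0955 0" --pt "1 0 0.0052 0.0955 0"

```text
time: 3.32
tool_pos: [0.5152, -0.1403, 0.0714]
tool_rot: [3.141, 0.0, 1.506]
contact_force: [-0.1, 0.1, 0.2]
opening: 0.0003
grip_force: 0.0
```

step_arm --pt "1 0.001 0 0.0005 0" --pt "1 0.001 0 0.001 0" --pt "1 0.001 0 0.0015 0" --pt "1 0.001 0 0.0015 0"

```text
time: 3.82
tool_pos: [0.5154, -0.1392, 0.0702]
tool_rot: [3.141, -0.0, 1.506]
contact_force: [-0.6, 1.1, 5.5]
opening: 0.0005
grip_force: 2.4
```

step_arm --pt "1 0 0 -0.004 0" --pt "1 0 -0.01 -0.004 0" --pt "1 0 -0.01 -0.001 0" --pt "1 0 -0.01 0 0" --pt "1 0 -0.01 0.0005 0" --pt "1 0 -0.01 0.0005 0"

```text
time: 4.58
tool_pos: [0.5052, -0.1386, 0.0691]
tool_rot: [-3.141, -0.0, 1.506]
contact_force: [-0.5, -0.2, -0.3]
opening: 0.0002
grip_force: 0.1
```

step_arm --pt "1 0 0 0.0003 0" --pt "1 0 0 0.0006 0" --pt "1 0 0 0.0006 0"

```text
time: 4.95
tool_pos: [0.5052, -0.1387, 0.0688]
tool_rot: [3.141, 0.0, 1.506]
contact_force: [-1.8, -0.1, 3.3]
opening: 0.0003
grip_force: 1.7
```

step_arm --pt "1 0 0.002 -0.0006 0" --pt "1 0 0.004 -0.001 0" --pt "1 0 0.006 -0.0013 0" --pt "1 0 0.008 -0.0013 0" --pt "1 0 0.01 -0.0013 0" --pt "1 0 0.012 -0.0013 0" --pt "1 0 0.014 -0.0013 0"

```text
time: 5.82
tool_pos: [0.5197, -0.1396, 0.0701]
tool_rot: [3.141, 0.0, 1.506]
contact_force: [-0.3, -0.3, 3.8]
opening: 0.0003
grip_force: 2.1
```

```bash
cat > ptr.py <<'E'
from h import *
from cell import *
import cv2
def look(tag):
    s=observe();c=read_camera('wrist')
    np.savez(f'pics/{tag}.npz',pos=s['tool_pos'],rot=s['tool_rot'],**c)
    T=np.linalg.inv(wcam(c,s['tool_pos'],s['tool_rot']))
    # rectify scale bar plane z=0.0405: holder x 68..100, y -95..-35 mm, 10 px/mm (v down = -y)
    C=np.array([.5243,-.0035]);R=np.array([[np.cos(PSI),-np.sin(PSI)],[np.sin(PSI),np.cos(PSI)]])
    jx,jy=np.meshgrid(np.arange(60,100,.1),np.arange(-35,-95,-.1))
    X=np.stack([jx,jy],-1)/1000@R.T+C
    X=np.concatenate([X,np.full(jx.shape+(1,),.0405)],-1)@T[:3,:3].T+T[:3,3]
    u=X[...,0]/X[...,2]*c['fx']+c['cx'];v=X[...,1]/X[...,2]*c['fy']+c['cy']
    im=cv2.remap(c['img'],u.astype(np.float32),v.astype(np.float32),cv2.INTER_CUBIC)
    cv2.imwrite(f'pics/{tag}r.png',im[...,::-1]);print(s['time'],s['tool_pos'],s['contact_force']);return im
E
python3 -c "
from ptr import *
look('a1')"
```

```text
5.825 [ 0.51969811 -0.13960623  0.07008222] [-0.31467682 -0.25630023  3.75761087]
```

View pics/a1r.png

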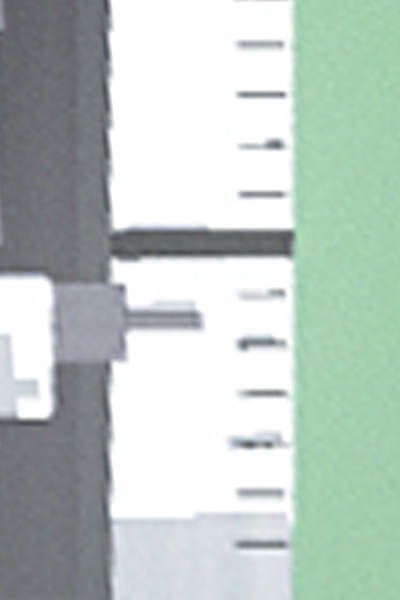

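The rectified scale shows the long mark at row 243 and the pointer at rows 305–328, columns 125–200, with 10 px/mm and graduations 5 mm apart. That leaves a gap of about 7.5 mm. I'll compare with the pre-stroke image.

```bash
cat >> ptr.py <<'E'
def prof(im):
    g=im[:,:,:].astype(float).mean(2)
    p=g[:,145:195].mean(1);q=g[:,120:280].mean(1);m=255-g[220:262,215:280].mean(1);m[m<60]=0
    mk=(np.arange(220,262)*m).sum()/m.sum()
    return mk,p
E
python3 - <<'E'
import ptr,cv2,numpy as np
a=cv2.imread('pics/a1r.png');mk,p=ptr.prof(a);print(mk,p[285:345].astype(int).tolist())
c=dict(np.load('pics/w1.npz'))
ptr.observe=lambda:dict(tool_pos=c['pos'],tool_rot=c['rot'],time=0,contact_force=0)
ptr.read_camera=lambda n:{k:c[k] for k in c if k not in('pos','rot')}
im=ptr.look('w1b');mk,p=ptr.prof(im);print(mk,p[285:400].astype(int).tolist())
E
```

```text
243.01897903603776 [254, 254, 254, 254, 254, 255, 255, 255, 255, 255, 255, 255, 255, 251, 247, 242, 236, 231, 226, 224, 225, 226, 225, 218, 206, 190, 174, 160, 146, 137, 135, 139, 147, 156, 162, 164, 161, 155, 151, 150, 154, 165, 176, 191, 206, 221, 233, 242, 247, 250, 251, 254, 255, 255, 255, 255, 255, 255, 255, 255]
0 [ 0.50975323 -0.1389721   0.16706977] 0
241.91897197757172 [249, 249, 249, 249, 249, 249, 249, 249, 249, 249, 249, 249, 250, 250, 250, 250, 250, 251, 251, 251, 253, 254, 254, 254, 254, 255, 254, 251, 246, 240, 234, 227, 221, 213, 203, 192, 179, 167, 156, 145, 135, 126, 119, 115, 114, 114, 117, 123, 131, 139, 149, 159, 172, 184, 196, 205, 215, 224, 233, 242, 250, 254, 255, 255, 255, 255, 254, 254, 252, 252, 252, 252, 251, 251, 250, 250, 249, 249, 249, 249, 249, 249, 249, 249, 249, 249, 249, 249, 249, 248, 248, 248, 248, 248, 248, 248, 248, 248, 248, 248, 248, 248, 248, 248, 248, 249, 249, 249, 249, 249, 249, 249, 249, 249, 249]
```

step_arm --pt "1 0 0.002 0.0002 0" --pt "1 0 0.004 0.0007 0" --pt "1 0 0.006 0.0014 0" --pt "1 0 0.008 0.0023 0" --pt "1 0 0.008 -0.004 0" --pt "1 0 -0.004 -0.005 0" --pt "1 0 -0.016 -0.005 0" --pt "1 0 -0.016 0 0" --pt "1 0 -0.016 0.002 0" --pt "1 0 -0.015 0.0019 0" --pt "1 0 -0.014 0.0014 0" --pt "1 0 -0.012 0.0007 0" --pt "1 0 -0.01 0.0002 0" --pt "1 0 -0.008 0 0" --pt "1 0 -0.006 0 0" --pt "1 0 -0.004 0 0" --pt "1 0 -0.002 0 0" --pt "1 0 0 0 0"

```text
time: 8.12
tool_pos: [0.5198, -0.1396, 0.0701]
tool_rot: [3.141, 0.0, 1.506]
contact_force: [-1.0, 0.3, 4.2]
opening: 0.0003
grip_force: 2.1
```

```bash
cat >> ptr.py <<'E'
def gap(tag):
    mk,p=prof(look(tag));d=p<195;i=np.where(d)[0];i=i[i>mk-30]
    print('mark',round(mk,1),'dark rows',i.min(),i.max(),'gap mm',((i.min()+i.max())/2-mk)/10)
E
python3 -c "
from ptr import *
gap('a2')"
```

```text
8.125 [ 0.51976528 -0.13962574  0.07008376] [-1.0018438   0.29927243  4.16134229]
mark 243.1 dark rows 228 306 gap mm 2.38997280106494
```

step_arm --pt "1 0 0.002 0.0002 0" --pt "1 0 0.004 0.0007 0" --pt "1 0 0.006 0.0014 0" --pt "1 0 0.008 0.0023 0" --pt "1 0 0.008 -0.004 0" --pt "1 0 -0.004 -0.005 0" --pt "1 0 -0.016 -0.005 0" --pt "1 0 -0.016 0 0" --pt "1 0 -0.016 0.002 0" --pt "1 0 -0.015 0.0019 0" --pt "1 0 -0.014 0.0014 0" --pt "1 0 -0.012 0.0007 0" --pt "1 0 -0.01 0.0002 0" --pt "1 0 -0.008 0 0" --pt "1 0 -0.006 0 0" --pt "1 0 -0.004 0 0" --pt "1 0 -0.002 0 0" --pt "1 0 0 0 0"

```text
time: 10.42
tool_pos: [0.5198, -0.1396, 0.0701]
tool_rot: [3.141, 0.0, 1.506]
contact_force: [-0.2, 0.7, 4.0]
opening: 0.0003
grip_force: 2.1
```

```bash
sed -i 's/mk-30/mk+18/' ptr.py
python3 -c "
from ptr import *
gap('a3')"
```

```text
10.425 [ 0.51975054 -0.13961085  0.07005911] [-0.23773833  0.665596    4.01608764]
mark 243.0 dark rows 270 285 gap mm 3.4498786796512233
```

step_arm --pt "1 0 0.002 0.0002 0" --pt "1 0 0.004 0.0007 0" --pt "1 0 0.006 0.0014 0" --pt "1 0 0.008 0.0023 0" --pt "1 0 0.008 -0.004 0" --pt "1 0 -0.004 -0.005 0" --pt "1 0 -0.016 -0.005 0" --pt "1 0 -0.016 0 0" --pt "1 0 -0.016 0.002 0" --pt "1 0 -0.015 0.0019 0" --pt "1 0 -0.014 0.0014 0" --pt "1 0 -0.012 0.0007 0" --pt "1 0 -0.01 0.0002 0" --pt "1 0 -0.008 0 0" --pt "1 0 -0.006 0 0" --pt "1 0 -0.004 0 0" --pt "1 0 -0.002 0 0" --pt "1 0 0 0 0"

```text
time: 12.72
tool_pos: [0.5197, -0.1396, 0.0701]
tool_rot: [3.141, 0.0, 1.506]
contact_force: [0.0, 1.5, 4.5]
opening: 0.0007
grip_force: 2.1
```

```bash
python3 -c "
from ptr import *
gap('a4')
im=cv2.imread('pics/a4r.png');cv2.imwrite('pics/a4z.png',cv2.resize(im[150:350,50:300],None,fx=3,fy=3))"
```

```text
12.725 [ 0.51974753 -0.13961551  0.07007188] [0.03304057 1.51224924 4.45141629]
mark 243.0 dark rows 262 264 gap mm 1.998476390123122
```

View pics/a4z.png

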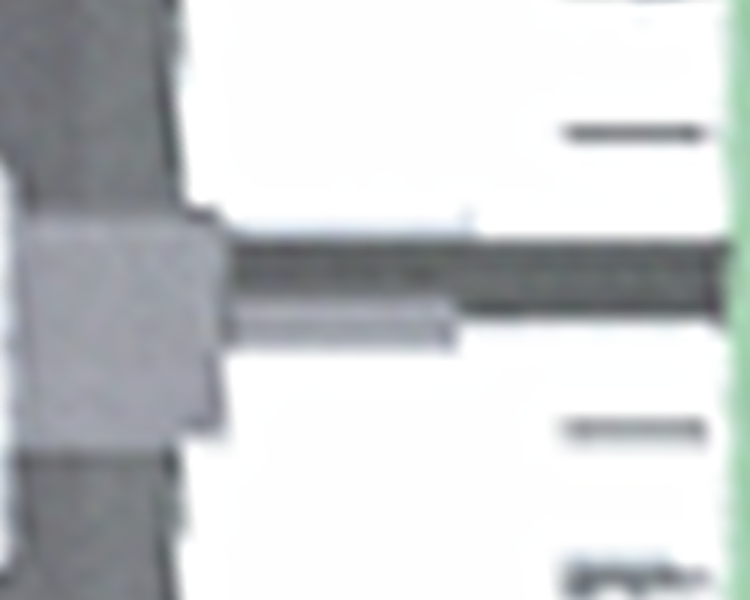

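The pointer (rows 297–350 in the crop) overlaps the lower part of the long mark (240–320), so about 1.4 mm is left. I'll finish this stroke (about 0.65 mm) and measure again.

step_arm --pt "1 0 0.002 0.0002 0" --pt "1 0 0.004 0.0007 0" --pt "1 0 0.006 0.0014 0" --pt "1 0 0.008 0.0023 0" --pt "1 0 0.008 -0.004 0" --pt "1 0 -0.004 -0.005 0" --pt "1 0 -0.008 -0.005 0" --pt "1 0 -0.008 -0.005 0"

```text
time: 13.78
tool_pos: [0.5105, -0.139, 0.0748]
tool_rot: [-3.141, -0.0, 1.505]
contact_force: [0.0, -0.9, -0.2]
opening: 0.0005
grip_force: 0.0
```

```bash
cat >> ptr.py <<'E'
def gap2(tag):
    # mark from right half; pointer = lighter grey bar within/below: print row profiles
    im=look(tag);g=im.astype(float).mean(2);mk,p=prof(im);m=g[:,215:280].mean(1);
    print('mark',round(mk,2));print('ptr',p[222:276].astype(int).tolist());print('mrk',m[222:276].astype(int).tolist())
    cv2.imwrite(f'pics/{tag}z.png',cv2.resize(im[150:350,50:300,::-1],None,fx=3,fy=3))
E
python3 -c "
from ptr import *
gap2('a5')"
```

```text
13.775 [ 0.51049613 -0.13896268  0.07481956] [ 0.02144203 -0.90086674 -0.22256654]
mark 243.33
ptr [250, 247, 242, 235, 224, 208, 187, 166, 146, 128, 114, 101, 96, 97, 100, 106, 113, 120, 127, 135, 143, 151, 157, 162, 165, 166, 166, 166, 164, 160, 155, 152, 154, 163, 173, 186, 201, 215, 229, 240, 247, 250, 251, 253, 255, 255, 255, 255, 255, 255, 255, 255, 254, 254]
mrk [255, 255, 255, 255, 255, 248, 230, 205, 178, 151, 129, 112, 102, 99, 100, 101, 100, 100, 101, 103, 106, 107, 107, 105, 102, 99, 99, 100, 102, 103, 106, 111, 123, 142, 163, 184, 207, 229, 245, 255, 255, 255, 255, 255, 255, 255, 255, 255, 255, 255, 255, 255, 254, 254]
```

View pics/a5z.png

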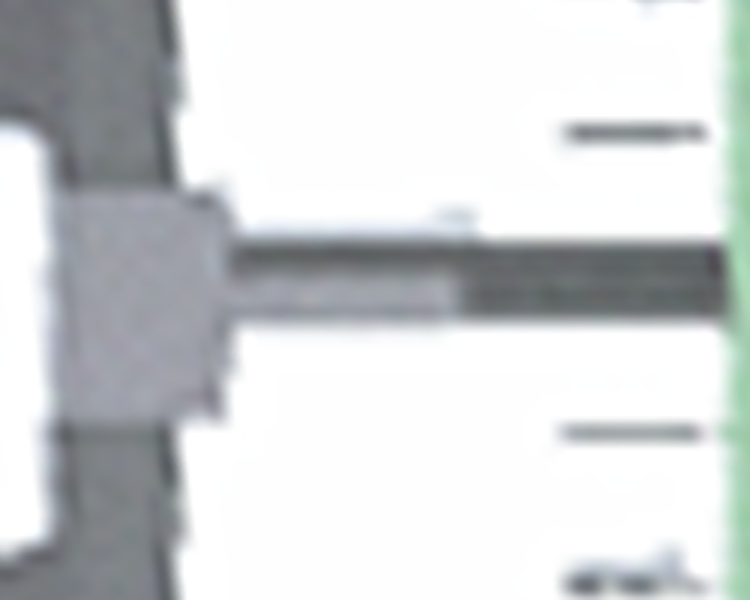

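The pointer spans crop rows 270–323 inside the mark's 240–320, so it is about 0.55 mm short. One short 7 mm stroke should close that.

step_arm --pt "1 0 0 0.004 0" --pt "1 0 0 0.005 0" --pt "1 0 0 0.005 0" --pt "1 0 0.002 0.005 0" --pt "1 0 0.004 0.005 0" --pt "1 0 0.006 0.005 0" --pt "1 0 0.007 0.005 0" --pt "1 0 0.007 0.005 0" --pt "1 0 0.007 0.002 0" --pt "1 0 0.007 -0.003 0" --pt "1 0 0 0 0"

```text
time: 15.2
tool_pos: [0.5115, -0.1392, 0.0752]
tool_rot: [3.14, 0.0, 1.506]
contact_force: [0.1, -0.6, -1.1]
opening: 0.0002
grip_force: 0.0
```

```bash
python3 -c "
from ptr import *
gap2('a6')"
```

```text
15.2 [ 0.51153108 -0.13919366  0.07521418] [ 0.11234573 -0.59619778 -1.05184937]
mark 243.45
ptr [243, 240, 236, 234, 231, 225, 213, 194, 173, 153, 133, 117, 108, 109, 119, 135, 151, 162, 171, 174, 174, 172, 169, 166, 163, 161, 158, 154, 152, 149, 144, 139, 136, 137, 144, 157, 174, 194, 214, 230, 246, 253, 254, 254, 254, 254, 255, 255, 254, 254, 254, 254, 254, 254]
mrk [255, 255, 255, 255, 255, 255, 255, 237, 204, 167, 135, 105, 81, 71, 73, 81, 93, 102, 105, 107, 108, 108, 107, 106, 103, 98, 94, 91, 93, 100, 108, 118, 130, 144, 162, 183, 202, 217, 232, 246, 255, 255, 255, 255, 255, 255, 255, 255, 254, 254, 254, 254, 254, 254]
```

View pics/a6z.png

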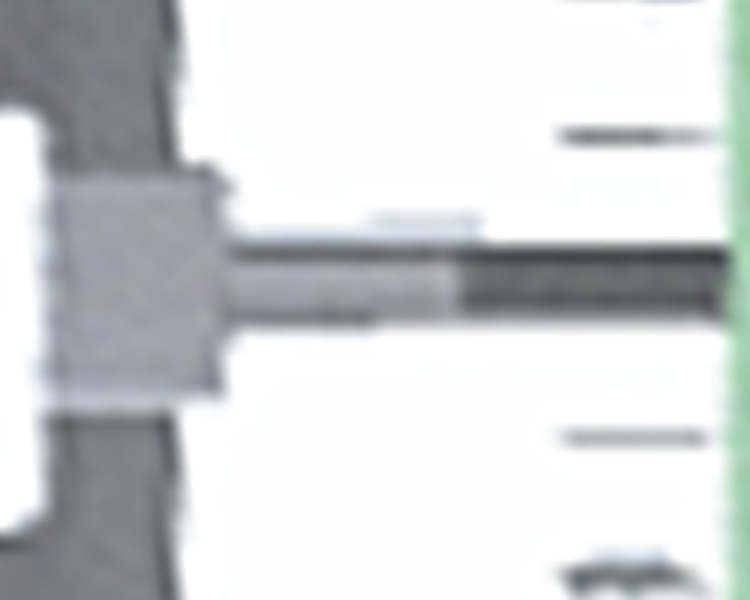

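The light pointer bar (258–316) now sits inside the mark (about 243–325) with a dark strip on each side. It is centred to about 0.1 mm, so I'll take the hand clear.

step_arm --pt "1 0 0 -0.03 0" --pt "1 0 0 -0.07 0" --pt "1 0 0 -0.11 0" --pt "1 0 0 -0.12 0" --pt "1 0 0 -0.12 0" --pt "1 0 0 -0.12 0"

```text
time: 16.0
tool_pos: [0.5103, -0.1387, 0.1932]
tool_rot: [-3.139, -0.001, 1.506]
contact_force: [-0.9, -0.4, 0.3]
opening: 0.0005
grip_force: 0.0
```

```bash
python3 -c "
from ptr import *
gap2('a7')
print(hand_in())"
```

```text
16.0 [ 0.51029469 -0.13869557  0.19324025] [-0.93135648 -0.43583737  0.25213622]
mark 241.97
ptr [210, 193, 178, 159, 139, 125, 109, 98, 87, 82, 81, 85, 90, 98, 105, 112, 117, 118, 117, 115, 111, 107, 103, 100, 98, 98, 101, 104, 107, 110, 115, 120, 127, 135, 146, 160, 171, 185, 195, 209, 218, 230, 240, 248, 254, 255, 255, 255, 254, 250, 246, 242, 239, 238]
mrk [229, 217, 205, 195, 182, 171, 155, 139, 125, 109, 98, 87, 77, 70, 62, 57, 50, 45, 40, 37, 36, 36, 37, 42, 47, 54, 65, 73, 83, 91, 103, 114, 125, 140, 152, 170, 182, 196, 208, 218, 228, 235, 244, 250, 255, 255, 255, 255, 255, 253, 251, 246, 244, 241]
the job is handed in; nothing more can be done
None
```

The job is handed in at 16 s: by the wrist camera the jaw's pointer stands within about 0.1 mm of the long mark, the forces I read on the wheel stayed under 6 N, and the hand is clear.

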